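# Fit the keyed drive shaft to the stock feeder's gearbox

### The arm

A 6-joint arm with a two-finger parallel gripper is mounted at the origin on the work surface. World frame = base frame: x ahead of the robot, y to its left, z up, the work surface at z = 0. Lengths are in mm, angles in degrees, forces in N, time in s.
With the tool pointing down it reaches from about 300 to 850 mm from the base axis. Payload 4.2 kg.
Tool frame: the origin (TCP) lies midway between the tips of the shut fingers; the grasp point (between the pads) lies 19 mm behind it; y points along the fingers, z is the direction in which the jaws open and shut, and the axes are right-handed (so a half turn about y gives the same grasp; the last joint's range is limited). The gripper opens to 91 mm and grips with 3 to 60 N. Pads are 32 mm wide; open, the fingers measure 118 mm over their backs; the gripper's body (76 mm by 178 mm) begins 60 mm behind the grasp point.
Start: joints at [-70.474, 18.312, 89.639, -0, 72.044, -1.146], TCP at [202.992, -537.994, 213.976] pointing down, gripper open.
Joint ranges: [-177.97, 177.97], [-48.28, 115.42], [12.27, 149.76], [-77.06, 257.06], [2.81, 150.46], [-146.56, 146.56]. Speed limits (degrees/s): [147.25, 147.25, 180, 180, 180, 180].

### API

Orientations are given as [roll, pitch, yaw] about the fixed x, y, z axes, in that order (R = Rz(yaw) Ry(pitch) Rx(roll)).
In Python, from workcell import env gives the robot as it stands.
- The arm moves only by the shell command python3 -m handwheel 'ROWS' [FORCE]. ROWS is JSON, a list of rows, each a list of 3 entries, a list of its own where there are three numbers: the opening, from 0 (shut) to 1 (fully open), then the shift along the tool's x, y, z in mm, then the turn, a rotation vector about the tool's x, y, z in degrees. A call has exactly 10 rows; each row shifts and turns the commanded pose from where the row before left it, along the tool's axes as they then stand; what a row does not reach is not made up. A row lasts 1/12 s, in which the tool goes at most 41.7 mm and 7.16 degrees, less where a joint would pass 70% of its speed; a pose out of reach is approached as far as the arm can. A call is refused whole if a number of a shift passes 41.7 or a number of a turn 7.16, either way. A call with a gripper value outside its range is refused whole. The fingers move at their own pace and stop on an object; FORCE is the grip in N (left out, the last holds). Time passes only in rows, so rows that do not move let the fingers close, or fill a call up. It gives the time, the measured TCP pose, the force and the opening at its end, in the units of the state.
- env.state(): the state, without advancing time (a new reading comes with each control period).
- env.grab_frame(name): name is "scene" or "top"; returns the picture (420x560x3 uint8, red, green, blue); there is no depth.
- env.camera_info(name): a dict with "fx", "fy", "cx", "cy" (pixels), "k1" (the pictures are not rectified: a ray, as slopes to the right and down, at radius r is drawn at 1 + k1 r^2 times it, then the intrinsics apply), "camera_from_world" (4x4, takes a point from world to camera coordinates). Camera axes: x right, y down, z forward; pixel columns grow to the right and rows downward; lengths in mm; the calibration is good to about 2 mm. A picture is of the moment at which its call begins. camera_info takes no time and is no camera call.
- env.job_done(): hands the job in, once; it reports no verdict.
Trained networks look in the newest picture that a camera, given by its name, has taken for a name from the list of things; names that differ only in an ending like _2 or _b are one class to them, and where a whole thing is asked for, a point or a joint stands for the part that bears it (a point fixed in the world has none). Each returns a list of dicts, best first, with "p" (0 to 1); they miss things now and then, are a little off and sometimes report something else, mostly with a low value. They report only what shows in the picture. A call takes as long as a camera call. They do not tell look-alikes from the thing itself.
- env.masks_of(camera, label): "region" (420x560 bool, what is visible of it) and "location" ([column, row] in pixels, amid what is visible of it).
The state is a dict: "time_s": time; "qpos": joint angles; "qvel": joint speeds; "effort": joint torques, N m; "ee_pos": TCP position; "ee_rot": TCP orientation; "force": force on the tool from outside, world axes, zero at the start; "torque": the same for the moment, N m; "gripper_width": finger opening in mm.
Only numpy, scipy, OpenCV 4.12 (cv2) and the standard library are available. Lean on these libraries where they do the work, as an engineer would, in place of code of your own. Each camera call takes 0.05 s, during which the arm holds its last target.

### The job

Fit the drive shaft to the feeder's gearbox: take the long shaft that has both a key and a groove around it from the drilled block, enter it key end down in the upright bore, and turn it until its key finds the keyway inside and it drops fully home. Then slide the forked keeper in until it is fully home in the shaft's groove, and let go. Leave the two other shafts standing in the block and everything else on the bench where it is.

Things in the scene. Friction and masses are not known exactly. Their poses are not given: they have to be found in the camera images.
- shaft: the drive shaft to fit: round steel, 140 mm long, 0.5 to 0.75 kg, upright in a hole of the block. Origin: centre of its lower end; z up the shaft, x towards its key. From the lower end: round nose 28 mm across (4 mm chamfer), key 8 mm wide from 24 to 50 mm reaching 18.5 mm from the axis, groove 18 mm across from 62 to 74 mm, 28 mm across to 92 mm, then a plain 25 mm round end to 140 mm: grip there
- plain_shaft: a spare shaft in the block, 140 mm long, 28 mm diameter with a 25 mm end, no key and no groove; origin at the centre of its lower end, z up
- short_shaft: another spare shaft in the block, 108 mm long, with a key but no groove, its end 25 mm diameter; origin at the centre of its lower end, z up
- block: drilled wooden block that holds the three shafts, 200 x 70 x 45 mm, fixed; origin under its centre; three holes 31 mm wide, 20 mm deep, in a row along its x axis, 65 mm apart. Which shaft stands in which hole varies; the drive shaft's key starts within 30 degrees of the block's +x
- gearbox: worm gearbox with motor, aluminium housing 144 x 174 mm on wooden bearers, fixed. Origin: on the bench under the upright bore; z up, x the way in which the keeper slides home (away from its tab). Housing's flat top 120 mm above the bench. The motor, 108 mm thick, up to 143 mm high with its terminal box, lies along x from 72 to 252 mm at y = +63 mm
- bore_mouth (a point): centre of the bore at the housing's top (z 120 mm); opening 42 mm wide. 10 mm lower is the hollow shaft's end face: bore 30 mm wide, 54 mm deep, with a 10.5 mm keyway. The nose enters at any angle; the key rests on the face until it meets the keyway, then drops 30 mm, lower end at z 56 mm. The keyway's angle is not measured: within 43 degrees of the gearbox's +x; it stays still
- keeper (a joint): slide of the forked keeper (U-shaped retaining clip of 6 mm steel plate between two gibs on the housing's top): 0 is fully open, clear of the bore; grows along the gearbox's +x to 0.042 m, fully home with its fork round the shaft's groove. About 3 N to slide. It can enter only when the shaft is fully down; when home the shaft cannot be lifted or put in
- keeper_tab (a point): centre of the top edge of the keeper's upright tab, 161 mm above the bench: the tab is 8 mm thick along the gearbox's x axis, 34 mm wide, and stands 34 mm above the plate; it is 76 mm from the bore's axis when open, 34 mm when home
- clamp: F-clamp lying on the bench, bar 300 mm long, a bystander; origin on the underside of its bar's middle
- bench_brush: wooden bench brush, 310 mm long, 50 mm wide, a bystander; origin under its head
- wrench: open-ended wrench, 190 mm, a bystander; origin under its middle
- offcut: L-shaped wood offcut, 90 x 90 x 40 mm, a bystander; origin on its underside
- bearing: ball bearing, ring of 62 mm outer diameter, 16 mm high, a bystander; origin under its centre
- oil_bottle: grey oil bottle, 130 mm high, a bystander; origin under its centre
Mind the look-alikes: they are no part of the job. What is shaped like the short_shaft but yellow is not meant.

How it is judged (in metres and radians):
On the way, in this order (a step that is already met when the one before it is completed fails the run):
1. the drive shaft is down in the bore with its key in the keyway, keeper still open (z of shaft in the frame of gearbox below 0.06 m and horizontal distance between shaft and bore_mouth below 0.004 m and value of joint keeper below 0.02 m), for 0.1 s.
2. the keeper is home round the shaft's groove (value of joint keeper above 0.038 m), for 0.1 s.
At the end, for the whole second after the job is handed in: The drive shaft stands still and upright (within 0.08 rad) in the bore, its lower end within 4 mm of the floor of the bore and of the bore's axis, which it reaches only with its key in the keyway; the keeper is within 4 mm of fully home; the two spare shafts stand upright (within 0.2 rad) (z of shaft in the frame of gearbox between 0.052 and 0.06 m and horizontal distance between shaft and bore_mouth below 0.004 m and angle between shaft's own z axis and vertical below 0.08 rad and value of joint keeper above 0.038 m and linear speed of shaft below 0.02 m/s and angle between each of plain_shaft, short_shaft's own z axis and vertical below 0.2 rad); the robot touches nothing.
It fails at once if a spare shaft is taken out of its hole or knocked over (distance of any of plain_shaft, short_shaft from where it was at the start of the episode above 0.03 m).
It fails at once if a bystander on the bench is pushed more than 40 mm from its place (distance of any of clamp, bench_brush, wrench, offcut, bearing, oil_bottle from where it was at the start of the episode above 0.04 m).
It also fails if it takes over 72 s, if anything falls off the work surface, if the arm or the gripper's body presses on something with over 40 N, if the wrist force passes 120 N, or if a joint passes its speed limit or range.

## Working session

There is one attempt and no reset: what is moved stays moved. The work goes in short steps, Python scripts to look and compute and a shell command to move; the robot and the scene stay as the last step left them, time stands still between calls to the robot, and variables do not carry over. Pictures are saved under pics/ and viewed, and the job is handed in when it is done.

```bash
mkdir -p pics; ls
python3 - <<'E'
from workcell import env
import cv2
for c in ("scene","top"):
    f=env.grab_frame(c); cv2.imwrite(f"pics/{c}0.png",cv2.cvtColor(f,cv2.COLOR_RGB2BGR))
    i=env.camera_info(c); print(c,{k:(v if k!="camera_from_world" else [list(map(lambda x:round(float(x),3),r)) for r in v]) for k,v in i.items()})
s=env.state(); print(s)
E
```

```text
pics
scene {'fx': 468.6663963430366, 'fy': 468.6663963430366, 'cx': 285.5164482329125, 'cy': 209.84745255922465, 'k1': 0.04978459645384538, 'camera_from_world': [[0.701, 0.713, -0.016, -349.939], [0.39, -0.403, -0.828, -119.217], [-0.597, 0.574, -0.561, 1802.6], [0.0, 0.0, 0.0, 1.0]]}
top {'fx': 427.32454857078335, 'fy': 427.32454857078335, 'cx': 289.47505585964774, 'cy': 213.69214166764024, 'k1': 0.016732274364462407, 'camera_from_world': [[-0.002, -1.0, 0.018, -70.371], [-0.99, -0.001, -0.143, 565.506], [0.143, -0.019, -0.99, 1672.619], [0.0, 0.0, 0.0, 1.0]]}
{'time_s': 0.1, 'qpos': array([-7.04739510e+01,  1.83479348e+01,  8.96984184e+01, -1.25237777e-03,
        7.20431788e+01, -1.14527497e+00]), 'qvel': array([ 0.02765984, -0.10074034, -0.11333536, -0.00890759, -0.09621949,
        0.08661043]), 'effort': array([-2.17443164e-05, -4.13333023e+01, -2.32511312e+01,  7.29391607e-02,
        4.22682264e-02, -6.31505873e-05]), 'ee_pos': array([ 202.83216751, -537.56783585,  213.21154078]), 'ee_rot': array([-9.00895379e+01,  5.98988039e-04, -1.59328289e+02]), 'force': array([-0.31921096,  0.76568649,  0.15223197]), 'torque': array([ 0.00547722,  0.02525959, -0.0373901 ]), 'gripper_width': 91.69616657588108}
```

View pics/scene0.png

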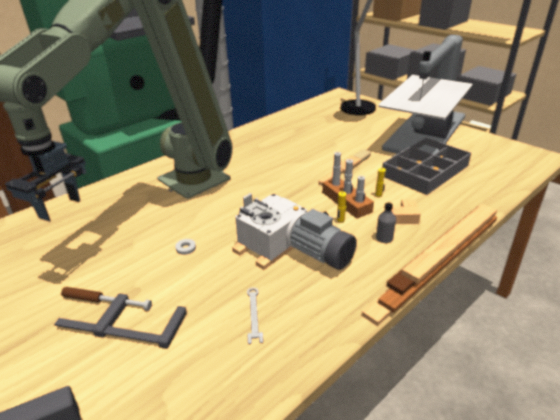

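View pics/top0.png

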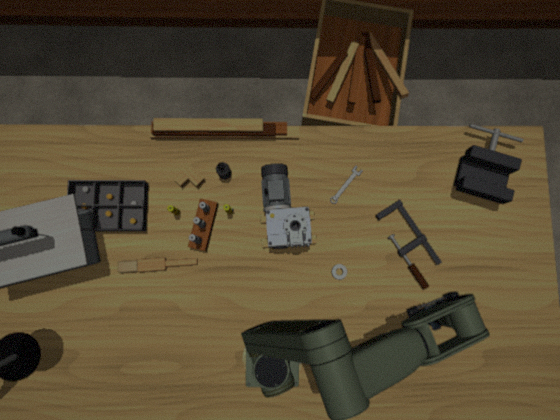

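Scene view: gearbox around (270,225), with its motor pointing right and down. The block with three shafts is at (347,190), and two yellow look-alikes stand beside it at (341,207) and (380,182). In the top view the bore is at about (294,225) and the block at about (202,226). Next I'll zoom in and run the networks.

```bash
cat > h.py <<'E'
import numpy as np, cv2
from workcell import env
def cam(c):
    i=env.camera_info(c); return i
def proj(c,P):
    i=cam(c); M=np.array(i["camera_from_world"]); P=np.atleast_2d(np.asarray(P,float))
    q=P@M[:3,:3].T+M[:3,3]; s=q[:,:2]/q[:,2:]; r2=(s**2).sum(1,keepdims=True); s=s*(1+i["k1"]*r2)
    return np.c_[s[:,0]*i["fx"]+i["cx"], s[:,1]*i["fy"]+i["cy"]]
def ray(c,uv):
    i=cam(c); M=np.array(i["camera_from_world"]); d=np.array([(uv[0]-i["cx"])/i["fx"],(uv[1]-i["cy"])/i["fy"]]); s=d.copy()
    for _ in range(10): s=d/(1+i["k1"]*(s**2).sum())
    R=M[:3,:3]; return -R.T@M[:3,3], R.T@np.array([s[0],s[1],1.])
def atz(c,uv,z):
    o,d=ray(c,uv); return o+d*(z-o[2])/d[2]
def save(name,f,box=None,k=1,pts=()):
    g=cv2.cvtColor(f,cv2.COLOR_RGB2BGR)
    if box: x0,y0,x1,y1=box; g=g[y0:y1,x0:x1]
    else: x0=y0=0
    g=cv2.resize(g,None,fx=k,fy=k,interpolation=cv2.INTER_CUBIC)
    for p in pts: cv2.circle(g,(int((p[0]-x0+.5)*k),int((p[1]-y0+.5)*k)),2,(0,0,255),-1)
    cv2.imwrite("pics/"+name,g)
E
python3 - <<'E'
from h import *
fs=env.grab_frame("scene"); ft=env.grab_frame("top")
save("s_block.png",fs,(300,140,410,230),7); save("s_gb.png",fs,(225,185,365,275),5)
save("t_block.png",ft,(160,155,250,265),5); save("t_gb.png",ft,(245,155,335,265),5)
for l in ["shaft","plain_shaft","short_shaft","block","gearbox","keeper","keeper_tab"]:
  for c in ("scene","top"):
    for m in env.masks_of(c,l)[:4]: print(l,c,round(m["p"],2),np.round(m["location"],1),m["region"].sum())
print(env.state()["time_s"])
E
```

```text
shaft scene 0.65 [347.2 175.2] 211
shaft scene 0.25 [184.4 245.5] 258
shaft top 0.63 [199.8 221.2] 95
shaft top 0.49 [347.5 182.8] 146
plain_shaft scene 0.64 [337.2 167.8] 249
plain_shaft scene 0.61 [249.3 201.5] 255
plain_shaft top 0.61 [197.1 239.2] 82
short_shaft scene 0.5 [342.7 204.7] 250
short_shaft scene 0.48 [363.  191.4] 219
short_shaft scene 0.46 [379.1 186.3] 228
short_shaft top 0.48 [204.2 205.9] 75
short_shaft top 0.48 [228.5 209.3] 58
short_shaft top 0.42 [175.4 210.4] 101
block scene 0.63 [354.1 201.1] 827
block scene 0.58 [385.5 225.7] 587
block scene 0.35 [248.8 203.7] 201
block top 0.86 [204.4 226.6] 786
block top 0.42 [292.6 241.8] 132
gearbox scene 0.83 [285.7 230.9] 6198
gearbox top 0.95 [280.5 213.3] 3120
gearbox top 0.38 [204.9 205.4] 64
keeper scene 0.61 [250.8 204. ] 215
keeper top 0.65 [296.1 242.5] 181
keeper_tab scene 0.74 [249.  206.5] 297
keeper_tab top 0.64 [296.7 240.6] 149
keeper_tab top 0.51 [224.7 168.5] 210
0.9
```

View pics/s_block.png

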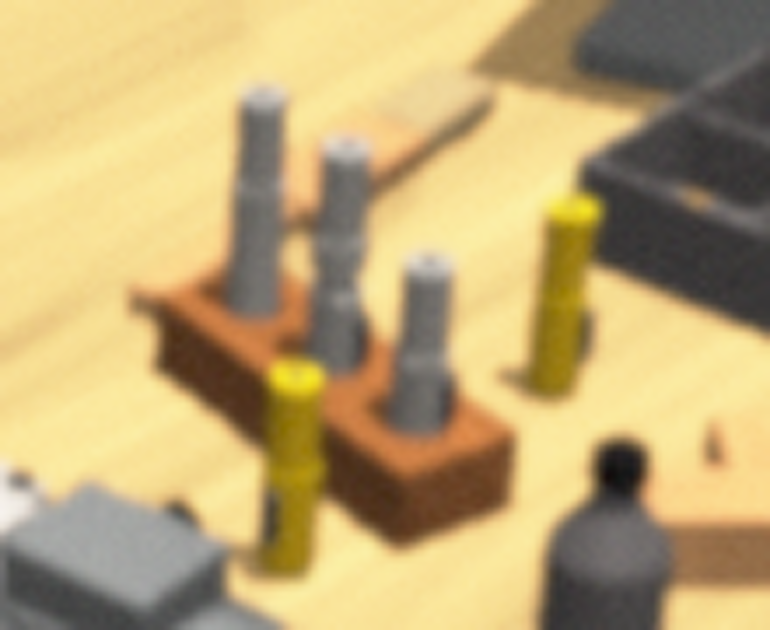

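View pics/s_gb.png

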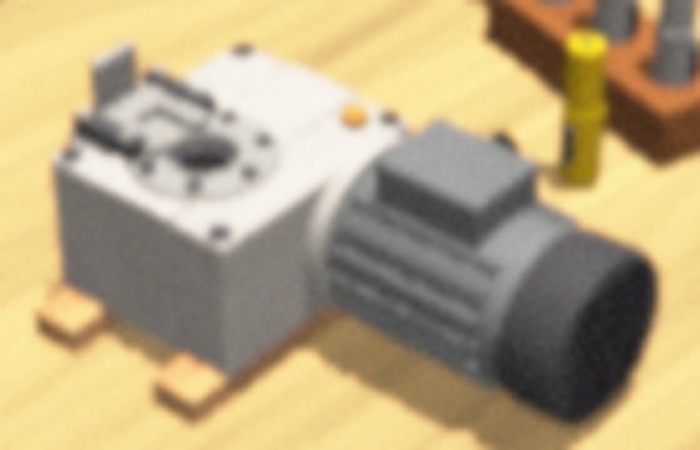

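View pics/t_block.png

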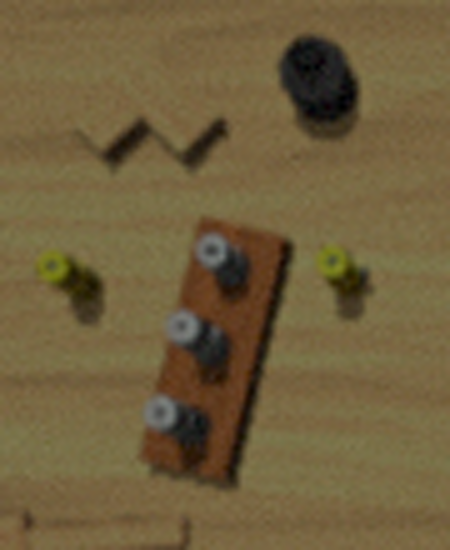

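View pics/t_gb.png

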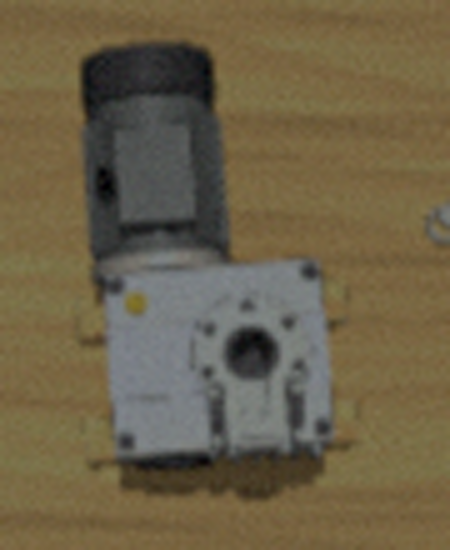

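Run:
```python
from h import *
def px(p,o,k): return np.array(p)/k+np.array(o)-0.5
def tri(a,b):
    o1,d1=ray("scene",a);o2,d2=ray("top",b);d1=d1/np.linalg.norm(d1);d2=d2/np.linalg.norm(d2)
    t=np.linalg.lstsq(np.c_[d1,-d2],o2-o1,rcond=None)[0];p=o1+d1*t[0];q=o2+d2*t[1];return (p+q)/2,np.linalg.norm(p-q)
T=lambda p:px(p,(160,155),5); S=lambda p:px(p,(300,140),7)
G=lambda p:px(p,(245,155),5); H=lambda p:px(p,(225,185),5)
for n,t,s,z in [("mid",(183,328),(346,148),165),("plain",(162,414),(264,97),165),("short",(212,250),(430,265),133)]:
    print(n,atz("top",T(t),z).round(1),atz("scene",S(s),z).round(1),[np.round(v,1) for v in tri(S(s),T(t))])
print("bore",atz("top",G((251,352)),120).round(1),atz("scene",H((206,153)),120).round(1))
for p in [(103,276),(320,262),(331,442),(117,462)]: print("corner top",atz("top",G(p),120).round(1))
for p in [(57,160),(245,45),(405,125),(222,245)]: print("corner sc",atz("scene",H(p),120).round(1))
print("tab sc",atz("scene",H((114,50)),161).round(1))
for p in [(203,218),(292,238),(235,484),(143,460)]: print("block",atz("top",T(p),45).round(1))
```

```text
mid [523.4 276.5 165. ] [522.2 276.3 165. ] [array([523. , 276. , 165.5]), np.float64(1.0)]
plain [459.8 289.9 165. ] [460.2 289.6 165. ] [array([459.8, 290. , 164.7]), np.float64(0.1)]
short [587.2 262.8 133. ] [586.4 261.7 133. ] [array([586.7, 262.4, 133. ]), np.float64(1.2)]
bore [510.9 -89.1 120. ] [508.6 -88.2 120. ]
corner top [569.4  24.  120. ]
corner top [ 580.5 -142.3  120. ]
corner top [ 442.3 -149.5  120. ]
corner top [427.2  12.5 120. ]
corner sc [ 451.  -154.1  120. ]
corner sc [437.9   9.9 120. ]
corner sc [572.5  14.7 120. ]
corner sc [ 581.4 -142.8  120. ]
tab sc [434.2 -92.3 161. ]
block [627.8 287.2  45. ]
block [611.6 215.9  45. ]
block [415.2 256.2  45. ]
block [434.1 328.8  45. ]
```

The drive shaft, with key and groove, is in the middle hole. Both cameras put its top at about (523, 276, 165). The bore is at about (510, −89) and the gearbox yaw is about 3–4°. Next I'll average some frames to estimate the key and keyway angles.

Run:
```python
from h import *
fs=np.mean([env.grab_frame("scene").astype(float) for _ in range(6)],0); ft=np.mean([env.grab_frame("top").astype(float) for _ in range(6)],0)
np.save("fs.npy",fs);np.save("ft.npy",ft)
a=cv2.resize(fs[155:200,335:365],None,fx=12,fy=12,interpolation=cv2.INTER_CUBIC)
b=cv2.resize(np.clip(ft[215:236,285:306]*1.7,0,255),None,fx=25,fy=25,interpolation=cv2.INTER_CUBIC)
c=cv2.resize(fs[205:226,252:282],None,fx=18,fy=18,interpolation=cv2.INTER_CUBIC)
for n,i in zip("abc",(a,b,c)): cv2.imwrite(f"pics/z{n}.png",cv2.cvtColor(np.clip(i,0,255).astype(np.uint8),cv2.COLOR_RGB2BGR))
# predicted key outer-face centre in scene for world yaw
for y in range(-45,40,10):
    r=np.radians(y); c,s=np.cos(r),np.sin(r)
    P=[[523+18.5*c-w*s,276.3+18.5*s+w*c,z] for w in(-4,4) for z in(49,75)]
    print(y,((proj("scene",P)-[335,155]+.5)*12).round(0).astype(int).tolist())
print(((proj("scene",[[523,276.3,z] for z in(45,75,87,99,117,165)])-[335,155]+.5)*12).round().tolist())
```

```text
-45 [[143, 466], [149, 388], [172, 466], [177, 388]]
-35 [[155, 467], [160, 389], [182, 464], [188, 386]]
-25 [[167, 467], [172, 389], [192, 461], [198, 383]]
-15 [[178, 465], [183, 387], [201, 457], [206, 380]]
-5 [[188, 463], [194, 385], [208, 453], [213, 375]]
5 [[197, 459], [203, 381], [213, 448], [219, 370]]
15 [[205, 455], [211, 377], [216, 442], [222, 364]]
25 [[211, 450], [217, 372], [217, 436], [223, 358]]
35 [[215, 445], [221, 367], [217, 430], [223, 352]]
[[150.0, 444.0], [156.0, 354.0], [159.0, 318.0], [161.0, 282.0], [165.0, 226.0], [175.0, 75.0]]
```

View pics/za.png

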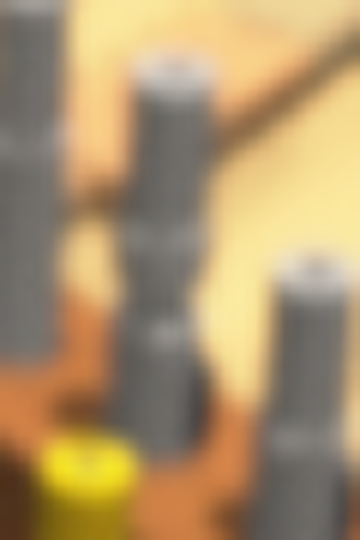

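View pics/zb.png

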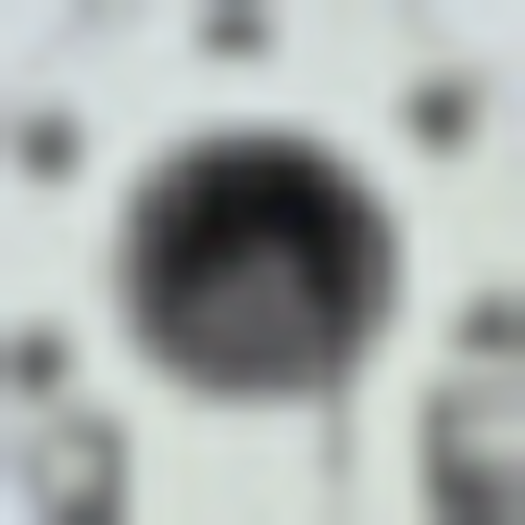

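View pics/zc.png

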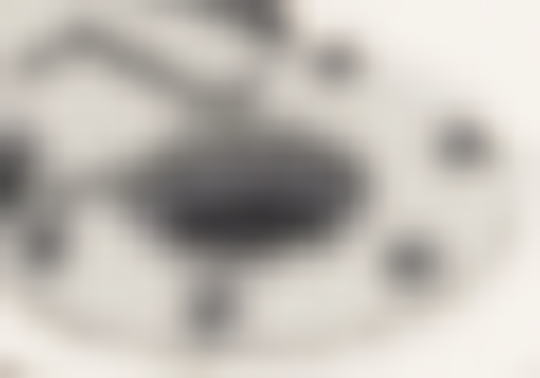

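The key sits at a world yaw of roughly 0–10°, from the dark face at crop x 193–210. The keyway can't be read inside the dark bore, so I'll have to sweep for it. Next is a small planner that prints shifts in the tool frame.

```bash
cat > plan.py <<'E'
import sys, json
from h import *
from scipy.spatial.transform import Rotation as Ro
def plan(tgt,yaw,n,start=None):
    s=env.state(); p=np.array(s["ee_pos"]) if start is None else np.array(start[:3]); y=s["ee_rot"][2] if start is None else start[3]
    d=(np.array(tgt)-p)/n; dy=((yaw-y+180)%360-180)/n
    out=[]
    for k in range(n):
        R=Ro.from_euler("xyz",[-90,0,y+dy*k],degrees=True)
        out.append((R.inv().apply(d).round(1)+0.0).tolist()+[round(-dy,2)])
    return out
if __name__=="__main__":
    a=[float(x) for x in sys.argv[1:]]
    for i,r in enumerate(plan(a[:3],a[3],int(a[4]),a[5:] or None)): print(r, end="\n" if i%5==4 else " ")
E
python3 plan.py 523 276.4 213 -12 30 203 -538 214 -159.3
```

```text
[-19.6, 0.0, -21.6, -4.91] [-21.4, 0.0, -19.9, -4.91] [-23.0, 0.0, -18.0, -4.91] [-24.4, 0.0, -15.9, -4.91] [-25.7, 0.0, -13.8, -4.91]
[-26.8, 0.0, -11.5, -4.91] [-27.7, 0.0, -9.2, -4.91] [-28.4, 0.0, -6.8, -4.91] [-28.8, 0.0, -4.3, -4.91] [-29.1, 0.0, -1.9, -4.91]
[-29.2, 0.0, 0.6, -4.91] [-29.0, 0.0, 3.1, -4.91] [-28.6, 0.0, 5.6, -4.91] [-28.0, 0.0, 8.0, -4.91] [-27.2, 0.0, 10.4, -4.91]
[-26.3, 0.0, 12.7, -4.91] [-25.1, 0.0, 14.9, -4.91] [-23.7, 0.0, 17.0, -4.91] [-22.2, 0.0, 19.0, -4.91] [-20.5, 0.0, 20.8, -4.91]
[-18.6, 0.0, 22.5, -4.91] [-16.6, 0.0, 24.0, -4.91] [-14.5, 0.0, 25.3, -4.91] [-12.3, 0.0, 26.5, -4.91] [-10.0, 0.0, 27.4, -4.91]
[-7.6, 0.0, 28.2, -4.91] [-5.2, 0.0, 28.7, -4.91] [-2.7, 0.0, 29.0, -4.91] [-0.2, 0.0, 29.2, -4.91] [2.3, 0.0, 29.1, -4.91]
```

```bash
python3 -m handwheel '[[1,[-19.6,0,-21.6],[0,-4.91,0]],[1,[-21.4,0,-19.9],[0,-4.91,0]],[1,[-23,0,-18],[0,-4.91,0]],[1,[-24.4,0,-15.9],[0,-4.91,0]],[1,[-25.7,0,-13.8],[0,-4.91,0]],[1,[-26.8,0,-11.5],[0,-4.91,0]],[1,[-27.7,0,-9.2],[0,-4.91,0]],[1,[-28.4,0,-6.8],[0,-4.91,0]],[1,[-28.8,0,-4.3],[0,-4.91,0]],[1,[-29.1,0,-1.9],[0,-4.91,0]]]' 40
python3 -m handwheel '[[1,[-29.2,0,0.6],[0,-4.91,0]],[1,[-29,0,3.1],[0,-4.91,0]],[1,[-28.6,0,5.6],[0,-4.91,0]],[1,[-28,0,8],[0,-4.91,0]],[1,[-27.2,0,10.4],[0,-4.91,0]],[1,[-26.3,0,12.7],[0,-4.91,0]],[1,[-25.1,0,14.9],[0,-4.91,0]],[1,[-23.7,0,17],[0,-4.91,0]],[1,[-22.2,0,19],[0,-4.91,0]],[1,[-20.5,0,20.8],[0,-4.91,0]]]'
python3 -m handwheel '[[1,[-18.6,0,22.5],[0,-4.91,0]],[1,[-16.6,0,24],[0,-4.91,0]],[1,[-14.5,0,25.3],[0,-4.91,0]],[1,[-12.3,0,26.5],[0,-4.91,0]],[1,[-10,0,27.4],[0,-4.91,0]],[1,[-7.6,0,28.2],[0,-4.91,0]],[1,[-5.2,0,28.7],[0,-4.91,0]],[1,[-2.7,0,29],[0,-4.91,0]],[1,[-0.2,0,29.2],[0,-4.91,0]],[1,[2.3,0,29.1],[0,-4.91,0]]]'
```

```text
time_s: 2.33
ee_pos: [310.2, -265.3, 214.2]
ee_rot: [-90.0, -0.0, -110.0]
force: [1.2, 0.2, 0.1]
gripper_width: 91.1
time_s: 3.17
ee_pos: [417.0, 6.4, 214.2]
ee_rot: [-90.0, -0.0, -60.9]
force: [0.1, -0.5, 0.5]
gripper_width: 91.5
time_s: 4.0
ee_pos: [523.8, 278.0, 213.9]
ee_rot: [-90.0, -0.0, -11.8]
force: [1.0, 0.6, 0.5]
gripper_width: 91.2
```

```bash
python3 -m handwheel '[[1,[-0.5,10,-1.7],[0,0,0]],[1,[0,10,0],[0,0,0]],[1,[0,10,0],[0,0,0]],[1,[0,5,0],[0,0,0]],[1,[0,0,0],[0,0,0]],[1,[0,0,0],[0,0,0]],[1,[0,0,0],[0,0,0]],[1,[0,0,0],[0,0,0]],[1,[0,0,0],[0,0,0]],[1,[0,0,0],[0,0,0]]]'
python3 - <<'E'
from h import *
fs=env.grab_frame("scene"); ft=env.grab_frame("top")
p=env.state()["ee_pos"]; print(p)
q=proj("scene",[p,[523,276.4,165],[523,276.4,117]])
save("g1.png",fs,(310,90,400,220),4.5,q); save("g1t.png",ft,(150,170,240,260),6,proj("top",[p]))
E
```

```text
time_s: 4.83
ee_pos: [522.9, 274.9, 179.4]
ee_rot: [-90.0, -0.0, -12.0]
force: [-0.6, 0.2, -0.5]
gripper_width: 91.3
[522.7445146  274.95548155 179.18097902]
```

View pics/g1.png

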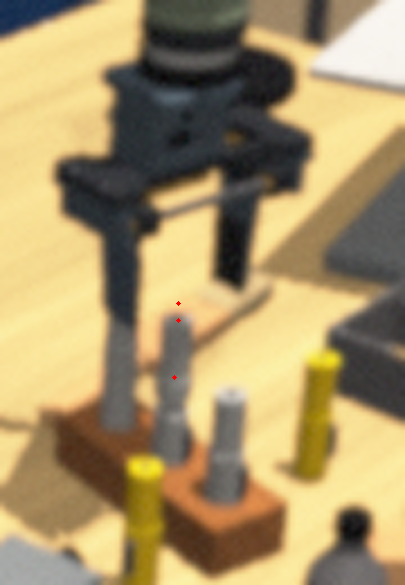

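View pics/g1t.png

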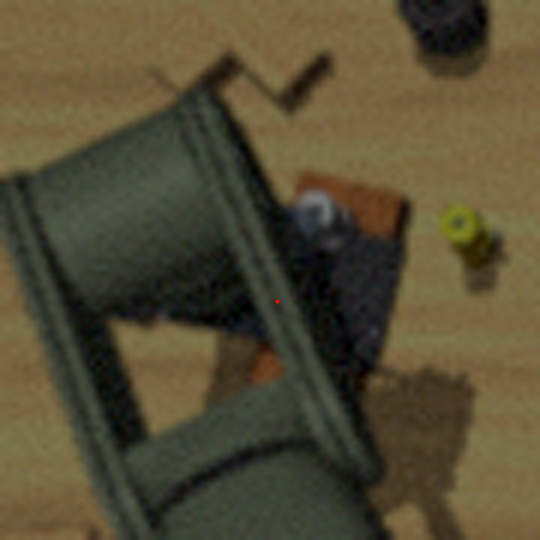

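The fingers straddle the drive shaft, with the TCP dot at (178,303) directly over its top at (178,320). Next I lower about 54 mm with a small jaw-axis correction.

```bash
python3 -m handwheel '[[1,[0,9,1.4],[0,0,0]],[1,[0,9,0],[0,0,0]],[1,[0,9,0],[0,0,0]],[1,[0,9,0],[0,0,0]],[1,[0,9,0],[0,0,0]],[1,[0,9,0],[0,0,0]],[1,[0,0,0],[0,0,0]],[1,[0,0,0],[0,0,0]],[0.2,[0,0,0],[0,0,0]],[0.2,[0,0,0],[0,0,0]]]' 40
python3 -m handwheel '[[0.2,[0,0,0],[0,0,0]],[0.2,[0,0,0],[0,0,0]],[0.2,[0,0,0],[0,0,0]],[0.2,[0,0,0],[0,0,0]],[0.2,[0,0,0],[0,0,0]],[0.2,[0,0,0],[0,0,0]],[0.2,[0,0,0],[0,0,0]],[0.2,[0,0,0],[0,0,0]],[0.2,[0,0,0],[0,0,0]],[0.2,[0,0,0],[0,0,0]]]'
```

```text
time_s: 5.77
ee_pos: [523.4, 276.5, 125.5]
ee_rot: [-90.0, -0.1, -12.0]
force: [-0.6, -0.1, 0.8]
gripper_width: 80.5
time_s: 6.6
ee_pos: [523.0, 276.5, 124.9]
ee_rot: [-90.0, -0.0, -12.0]
force: [0.4, 1.5, -0.1]
gripper_width: 24.7
```

```bash
python3 -m handwheel '[[0,[0,-4,0],[0,0,0]],[0,[0,-8,0],[0,0,0]],[0,[0,-12,0],[0,0,0]],[0,[0,-15,0],[0,0,0]],[0,[0,-20,0],[0,0,0]],[0,[0,-22,0],[0,0,0]],[0,[0,-22,0],[0,0,0]],[0,[0,-14,0],[0,0,0]],[0,[0,-8,0],[0,0,0]],[0,[0,0,0],[0,0,0]]]' 50
python3 - <<'E'
from h import *
s=env.state();p=s["ee_pos"];print(p,s["ee_rot"],s["force"],s["torque"],s["qpos"])
fs=np.mean([env.grab_frame("scene").astype(float) for _ in range(4)],0); np.save("fs2.npy",fs)
save("g2.png",np.clip(fs,0,255).astype(np.uint8),(320,80,380,200),5)
E
python3 plan.py 510 -88.8 250 -12 15
```

```text
time_s: 7.43
ee_pos: [523.3, 276.3, 251.6]
ee_rot: [-89.9, -0.1, -12.0]
force: [0.4, -0.5, -6.6]
gripper_width: 23.9
[523.25929982 276.31367213 251.60328205] [-89.93782734  -0.11331645 -12.02736576] [ 0.35865466 -0.53986327 -6.55361585] [ 0.07596939 -0.16938642 -0.05510977] [ 2.67360284e+01  1.86179556e+01  8.37405536e+01 -2.30138997e-02
  7.75142079e+01 -5.12317167e+01]
[4.3, -0.1, -23.9, np.float64(-0.0)] [4.3, -0.1, -23.9, np.float64(-0.0)] [4.3, -0.1, -23.9, np.float64(-0.0)] [4.3, -0.1, -23.9, np.float64(-0.0)] [4.3, -0.1, -23.9, np.float64(-0.0)]
[4.3, -0.1, -23.9, np.float64(-0.0)] [4.3, -0.1, -23.9, np.float64(-0.0)] [4.3, -0.1, -23.9, np.float64(-0.0)] [4.3, -0.1, -23.9, np.float64(-0.0)] [4.3, -0.1, -23.9, np.float64(-0.0)]
[4.3, -0.1, -23.9, np.float64(-0.0)] [4.3, -0.1, -23.9, np.float64(-0.0)] [4.3, -0.1, -23.9, np.float64(-0.0)] [4.3, -0.1, -23.9, np.float64(-0.0)] [4.3, -0.1, -23.9, np.float64(-0.0)]
```

View pics/g2.png

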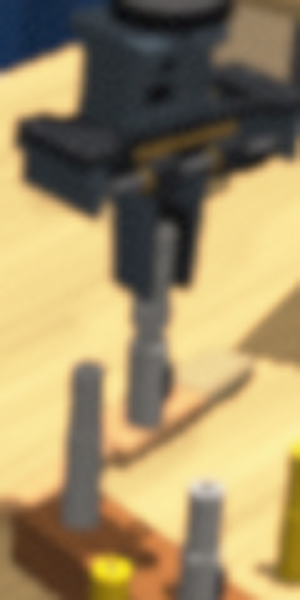

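```bash
python3 - <<'E'
from h import *
fs=np.load("fs2.npy"); g=fs.mean(2)
b=np.array([523.2,276.35,151.6])
# axis and silhouettes at key mid height(37), and at 83 (28mm section), and at 56
for h in (30,37,44,56,83):
    a=proj("scene",[b+[0,0,h]])[0]
    ys=int(round(a[1])); print(h,a.round(2)); print("   ",[(x,int(fs[ys,x,0]),int(fs[ys,x,2])) for x in range(int(a[0])-7,int(a[0])+9)])
print("edge offsets px of key corners / face")
for y in range(-45,50,10):
    r=np.radians(y); c,s=np.cos(r),np.sin(r)
    o=[]
    for rad,w in((18.5,-4),(18.5,4),(14,-4),(14,4)):
        q=b+[rad*c-w*s,rad*s+w*c,37]; o.append(round(float(proj("scene",[q])[0][0]-proj("scene",[b+[0,0,37]])[0][0]),2))
    print(y,o)
print("14mm =",14/1500*468)
E
python3 plan.py 510 -88.8 250 -63 15
```

```text
30 [349.49 156.26]
    [(342, 249, 153), (343, 248, 154), (344, 235, 139), (345, 179, 110), (346, 115, 91), (347, 99, 90), (348, 100, 93), (349, 106, 100), (350, 109, 103), (351, 103, 97), (352, 88, 82), (353, 90, 72), (354, 143, 89), (355, 207, 121), (356, 232, 139), (357, 236, 146)]
37 [349.62 154.36]
    [(342, 244, 147), (343, 246, 148), (344, 235, 138), (345, 181, 112), (346, 118, 91), (347, 96, 88), (348, 99, 93), (349, 106, 99), (350, 108, 102), (351, 107, 100), (352, 94, 87), (353, 92, 76), (354, 144, 93), (355, 210, 126), (356, 234, 147), (357, 239, 153)]
44 [349.75 152.45]
    [(342, 246, 147), (343, 246, 146), (344, 236, 136), (345, 187, 112), (346, 120, 91), (347, 96, 88), (348, 98, 92), (349, 102, 96), (350, 107, 100), (351, 111, 103), (352, 114, 102), (353, 139, 105), (354, 191, 118), (355, 228, 135), (356, 240, 145), (357, 242, 150)]
56 [349.98 149.15]
    [(342, 250, 154), (343, 249, 152), (344, 241, 142), (345, 206, 123), (346, 144, 105), (347, 111, 99), (348, 106, 99), (349, 111, 103), (350, 119, 112), (351, 132, 123), (352, 148, 129), (353, 191, 132), (354, 235, 14
[... 528 characters left out ...]
5 [4.05, 5.42, 2.89, 4.26]
15 [4.72, 5.71, 3.44, 4.44]
25 [5.24, 5.82, 3.89, 4.47]
35 [5.6, 5.75, 4.22, 4.37]
45 [5.79, 5.51, 4.41, 4.14]
14mm = 4.368
[4.3, -0.1, -23.9, np.float64(3.4)] [5.7, -0.1, -23.6, np.float64(3.4)] [7.1, -0.1, -23.3, np.float64(3.4)] [8.5, -0.1, -22.8, np.float64(3.4)] [9.8, -0.1, -22.3, np.float64(3.4)]
[11.1, -0.1, -21.6, np.float64(3.4)] [12.4, -0.1, -20.9, np.float64(3.4)] [13.6, -0.1, -20.2, np.float64(3.4)] [14.7, -0.1, -19.3, np.float64(3.4)] [15.9, -0.1, -18.4, np.float64(3.4)]
[16.9, -0.1, -17.5, np.float64(3.4)] [17.9, -0.1, -16.4, np.float64(3.4)] [18.9, -0.1, -15.3, np.float64(3.4)] [19.8, -0.1, -14.2, np.float64(3.4)] [20.6, -0.1, -13.0, np.float64(3.4)]
```

Run:
```python
from h import *
fs=np.load("fs2.npy")
b=np.array([523.2,276.35,151.6])
for h in (-10,-5,0,24,50,62,74,92): print(h,proj("scene",[b+[0,0,h]])[0].round(1))
# width & center by row
for y in range(132,172):
    row=fs[y,338:362,0]; lev=170
    idx=np.where(row<lev)[0]
    if len(idx)==0: print(y,"-");continue
    l,r=idx[0],idx[-1]
    L=338+l-(lev-row[l])/(row[l-1]-row[l]); Rr=338+r+(lev-row[r])/(row[min(r+1,23)]-row[r]); print(y,round(L,2),round(Rr,2),"w",round(Rr-L,2))
```

```text
-10 [348.8 166.9]
-5 [348.8 165.6]
0 [348.9 164.3]
24 [349.4 157.9]
50 [349.9 150.8]
62 [350.1 147.5]
74 [350.3 144.1]
92 [350.7 139.1]
132 341.83 358.88 w 17.05
133 341.8 358.68 w 16.88
134 341.78 358.5 w 16.72
135 341.94 358.31 w 16.37
136 342.49 358.01 w 15.52
137 343.57 357.25 w 13.69
138 344.96 353.65 w 8.69
139 345.71 353.4 w 7.69
140 346.02 353.41 w 7.39
141 346.05 353.46 w 7.41
142 346.0 353.47 w 7.47
143 345.99 353.35 w 7.36
144 346.13 353.13 w 6.99
145 346.44 352.62 w 6.19
146 346.53 352.36 w 5.83
147 346.28 352.43 w 6.16
148 345.89 352.51 w 6.62
149 345.58 352.5 w 6.92
150 345.41 352.69 w 7.28
151 345.31 353.07 w 7.76
152 345.26 353.59 w 8.33
153 337.66 354.17 w 16.51
154 337.56 354.39 w 16.83
155 337.53 354.45 w 16.92
156 337.51 354.42 w 16.91
157 337.48 354.2 w 16.72
158 337.42 353.84 w 16.42
159 337.26 353.36 w 16.1
160 336.96 inf w inf
161 336.71 inf w inf
162 337.15 360.42 w 23.28
163 337.43 359.25 w 21.81
164 337.51 358.17 w 20.66
165 337.52 356.82 w 19.3
166 337.54 355.65 w 18.12
167 337.54 354.04 w 16.5
168 337.54 352.48 w 14.94
169 337.54 350.31 w 12.76
170 337.54 348.56 w 11.02
171 337.55 347.05 w 9.5<stdin>:11: RuntimeWarning: divide by zero encountered in scalar divide
```

The shaft is held with no slip: the groove shows at row 146, and 145.8 was predicted. The key is at roughly +10° ± 10°. I'll carry it over the bore while turning it towards the scene camera, to refine the angle there.

```bash
python3 plan.py 510 -88.8 251 -66 20 523.2 276.4 251.5 -12
```

```text
[3.2, 0.0, -18.0, 2.7] [4.0, 0.0, -17.8, 2.7] [4.8, 0.0, -17.6, 2.7] [5.7, 0.0, -17.4, 2.7] [6.5, 0.0, -17.1, 2.7]
[7.3, 0.0, -16.8, 2.7] [8.0, 0.0, -16.4, 2.7] [8.8, 0.0, -16.0, 2.7] [9.6, 0.0, -15.6, 2.7] [10.3, 0.0, -15.1, 2.7]
[11.0, 0.0, -14.6, 2.7] [11.7, 0.0, -14.1, 2.7] [12.3, 0.0, -13.5, 2.7] [12.9, 0.0, -12.9, 2.7] [13.5, 0.0, -12.3, 2.7]
[14.1, 0.0, -11.6, 2.7] [14.6, 0.0, -11.0, 2.7] [15.1, 0.0, -10.3, 2.7] [15.6, 0.0, -9.5, 2.7] [16.0, 0.0, -8.8, 2.7]
```

```bash
python3 -m handwheel '[[0,[3.2,0,-18],[0,2.7,0]],[0,[4,0,-17.8],[0,2.7,0]],[0,[4.8,0,-17.6],[0,2.7,0]],[0,[5.7,0,-17.4],[0,2.7,0]],[0,[6.5,0,-17.1],[0,2.7,0]],[0,[7.3,0,-16.8],[0,2.7,0]],[0,[8,0,-16.4],[0,2.7,0]],[0,[8.8,0,-16],[0,2.7,0]],[0,[9.6,0,-15.6],[0,2.7,0]],[0,[10.3,0,-15.1],[0,2.7,0]]]'
python3 -m handwheel '[[0,[11,0,-14.6],[0,2.7,0]],[0,[11.7,0,-14.1],[0,2.7,0]],[0,[12.3,0,-13.5],[0,2.7,0]],[0,[12.9,0,-12.9],[0,2.7,0]],[0,[13.5,0,-12.3],[0,2.7,0]],[0,[14.1,0,-11.6],[0,2.7,0]],[0,[14.6,0,-11],[0,2.7,0]],[0,[15.1,0,-10.3],[0,2.7,0]],[0,[15.6,0,-9.5],[0,2.7,0]],[0,[16,0,-8.8],[0,2.7,0]]]'
python3 -m handwheel '[[0,[0,0,0],[0,0,0]],[0,[0,0,0],[0,0,0]],[0,[0,0,0],[0,0,0]],[0,[0,0,0],[0,0,0]],[0,[0,0,0],[0,0,0]],[0,[0,0,0],[0,0,0]],[0,[0,0,0],[0,0,0]],[0,[0,0,0],[0,0,0]],[0,[0,0,0],[0,0,0]],[0,[0,0,0],[0,0,0]]]'
python3 - <<'E'
from h import *
s=env.state();p=s["ee_pos"];print(p,s["ee_rot"],s["qpos"])
fs=np.mean([env.grab_frame("scene").astype(float) for _ in range(6)],0); np.save("fs3.npy",fs)
x=proj("scene",[p])[0]; c=[int(v) for v in x]; print(x)
save("g3.png",np.clip(fs,0,255).astype(np.uint8),(c[0]-25,c[1]-30,c[0]+25,c[1]+55),7)
b=np.array([p[0],p[1],p[2]-100])
for h in (30,37,44):
    a=proj("scene",[b+[0,0,h]])[0];ys=int(round(a[1])); print(h,a.round(2)); print("   ",[(x,int(fs[ys,x].mean())) for x in range(int(a[0])-8,int(a[0])+9)])
E
```

```text
time_s: 8.47
ee_pos: [515.5, 92.6, 248.7]
ee_rot: [-90.1, 0.1, -39.2]
force: [-0.9, 0.1, -6.3]
gripper_width: 24.0
time_s: 9.3
ee_pos: [508.8, -89.8, 248.7]
ee_rot: [-90.1, 0.1, -66.2]
force: [-0.8, 0.5, -6.9]
gripper_width: 24.0
time_s: 10.13
ee_pos: [509.7, -88.9, 250.0]
ee_rot: [-90.0, -0.0, -66.0]
force: [0.6, -0.8, -6.8]
gripper_width: 24.7
[509.69656865 -88.86986862 249.9897405 ] [-8.99952896e+01 -9.52569488e-03 -6.60165556e+01] [-1.11609015e+01  1.18440723e+01  9.33845084e+01 -5.26274301e-03
  7.47620843e+01 -3.51429635e+01]
[263.91369581 177.04797918]
30 [264.95 198.19]
    [(256, 158), (257, 171), (258, 188), (259, 186), (260, 142), (261, 100), (262, 88), (263, 73), (264, 59), (265, 59), (266, 75), (267, 93), (268, 121), (269, 176), (270, 228), (271, 241), (272, 242)]
37 [264.85 196.13]
    [(256, 201), (257, 203), (258, 203), (259, 188), (260, 141), (261, 99), (262, 88), (263, 77), (264, 67), (265, 67), (266, 78), (267, 93), (268, 120), (269, 172), (270, 217), (271, 222), (272, 210)]
44 [264.75 194.06]
    [(256, 208), (257, 207), (258, 200), (259, 177), (260, 130), (261, 98), (262, 93), (263, 92), (264, 89), (265, 90), (266, 92), (267, 96), (268, 115), (269, 160), (270, 192), (271, 186), (272, 164)]
```

View pics/g3.png

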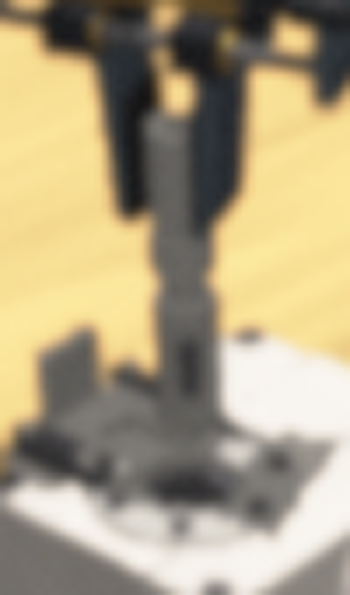

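The key stripe is at column 264.5, which matches the shaft centre at 264.45, so the key points straight at the camera. That gives key yaw ≈ −41° = θ + 25°. I'll turn 3° further back and lower the nose into the bore.

```bash
python3 -m handwheel '[[0,[0,8,0],[0,1,0]],[0,[0,8,0],[0,1,0]],[0,[0,8,0],[0,1,0]],[0,[0,5,0],[0,0,0]],[0,[0,4,0],[0,0,0]],[0,[0,4,0],[0,0,0]],[0,[0,4,0],[0,0,0]],[0,[0,4,0],[0,0,0]],[0,[0,0,0],[0,0,0]],[0,[0,0,0],[0,0,0]]]'
python3 - <<'E'
from h import *
s=env.state();print(s["ee_pos"],s["ee_rot"],s["force"],s["torque"])
fs=env.grab_frame("scene"); save("g4.png",fs,(230,150,300,240),6)
E
```

```text
time_s: 11.27
ee_pos: [509.5, -88.9, 204.7]
ee_rot: [-90.0, 0.0, -69.0]
force: [-0.7, -0.5, -6.3]
gripper_width: 24.3
[509.46463302 -88.90068527 204.72618403] [-9.00346818e+01  1.91446515e-02 -6.90264839e+01] [-0.72075877 -0.5327035  -6.33910606] [ 0.08214872 -0.03654221 -0.0257754 ]
```

View pics/g4.png

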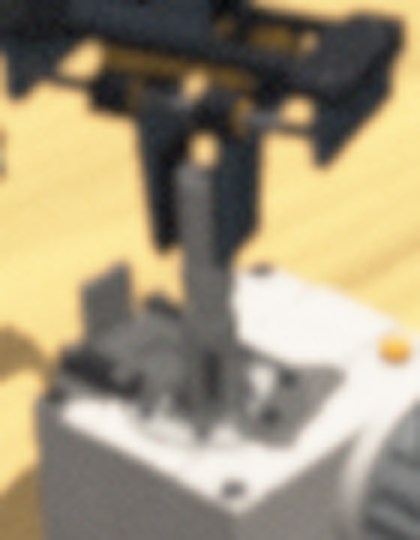

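```bash
python3 -m handwheel '[[0,[0,3,0],[0,0,0]],[0,[0,3,0],[0,0,0]],[0,[0,3,0],[0,0,0]],[0,[0,2,0],[0,0,0]],[0,[0,2,0],[0,0,0]],[0,[0,2,0],[0,0,0]],[0,[0,1,0],[0,0,0]],[0,[0,1,0],[0,0,0]],[0,[0,0,0],[0,0,0]],[0,[0,0,0],[0,0,0]]]'
python3 - <<'E'
from h import *
s=env.state();print(s["ee_pos"],s["ee_rot"],s["force"],s["torque"])
E
```

```text
time_s: 12.15
ee_pos: [509.5, -88.9, 187.7]
ee_rot: [-90.0, 0.0, -69.0]
force: [-0.3, 0.6, -6.6]
gripper_width: 24.2
[509.4975874  -88.89581391 187.73583968] [-9.00257966e+01  1.32669249e-02 -6.90250722e+01] [-0.26224011  0.5548091  -6.61086114] [ 0.14305542  0.29847142 -0.02656431]
```

```bash
python3 -m handwheel '[[0,[0,1,0],[0,0,0]],[0,[0,1,0],[0,0,0]],[0,[0,1,0],[0,0,0]],[0,[0,1,0],[0,0,0]],[0,[0,0,0],[0,0,0]],[0,[0,0,0],[0,0,0]],[0,[0,0,0],[0,0,0]],[0,[0,0,0],[0,0,0]],[0,[0,0,0],[0,0,0]],[0,[0,0,0],[0,0,0]]]'
python3 - <<'E'
from h import *
s=env.state();print(s["ee_pos"],s["ee_rot"],s["force"],s["torque"])
E
```

```text
time_s: 12.98
ee_pos: [509.7, -88.9, 185.6]
ee_rot: [-89.9, -0.0, -69.0]
force: [-4.8, 2.1, 4.7]
gripper_width: 23.9
[509.69092435 -88.89376931 185.59432052] [-8.99391321e+01 -3.69967151e-02 -6.90274820e+01] [-4.80510472  2.10499038  4.73668608] [ 0.34335692  1.05394031 -0.00330331]
```

Contact: z stopped at 185.6, which puts the lower end near 86, so the key is resting on the face as expected. Now I sweep counter-clockwise with light pressure.

```bash
python3 -m handwheel '[[0,[0,1,0],[0,-2,0]],[0,[0,0,0],[0,-2,0]],[0,[0,0,0],[0,-2,0]],[0,[0,0,0],[0,-2,0]],[0,[0,0,0],[0,-2,0]],[0,[0,0,0],[0,-2,0]],[0,[0,0,0],[0,-2,0]],[0,[0,0,0],[0,-2,0]],[0,[0,0,0],[0,-2,0]],[0,[0,0,0],[0,-2,0]]]'
python3 - <<'E'
from h import *
s=env.state();print(s["ee_pos"],s["ee_rot"],s["force"],s["torque"])
E
```

```text
time_s: 13.82
ee_pos: [508.9, -89.5, 184.7]
ee_rot: [-90.1, -0.1, -48.9]
force: [-4.1, -0.5, -4.3]
gripper_width: 24.2
[508.93342246 -89.45980735 184.7128211 ] [-9.00605049e+01 -5.15999156e-02 -4.89345274e+01] [-4.0740881  -0.46971318 -4.25398303] [ 0.21553007  0.46217931 -0.02734605]
```

```bash
python3 -m handwheel '[[0,[0,0,0],[0,0,0]],[0,[0,0,0],[0,0,0]],[0,[0,0,0],[0,0,0]],[0,[0,0,0],[0,0,0]],[0,[0,0,0],[0,0,0]],[0,[0,0,0],[0,0,0]],[0,[0,1,0],[0,0,0]],[0,[0,1,0],[0,0,0]],[0,[0,0,0],[0,0,0]],[0,[0,0,0],[0,0,0]]]'
python3 - <<'E'
from h import *
s=env.state();print(s["ee_pos"],s["ee_rot"],s["force"],s["torque"])
E
```

```text
time_s: 14.65
ee_pos: [509.7, -88.9, 180.7]
ee_rot: [-90.0, 0.0, -49.0]
force: [-2.1, 1.0, -6.9]
gripper_width: 24.7
[509.65163189 -88.92031907 180.66181222] [-9.00077102e+01  8.04452549e-03 -4.90316673e+01] [-2.06524242  1.02531524 -6.91446085] [ 0.19140466  0.27434664 -0.01651799]
```

It dropped: z is 180.7 and the force is just the shaft's weight. I'll follow it down.

```bash
python3 -m handwheel '[[0,[0,1,0],[0,0,0]],[0,[0,1,0],[0,0,0]],[0,[0,1,0],[0,0,0]],[0,[0,1,0],[0,0,0]],[0,[0,1,0],[0,0,0]],[0,[0,1,0],[0,0,0]],[0,[0,1,0],[0,0,0]],[0,[0,1,0],[0,0,0]],[0,[0,0,0],[0,0,0]],[0,[0,0,0],[0,0,0]]]'
python3 - <<'E'
from h import *
s=env.state();print(s["ee_pos"],s["ee_rot"],s["force"],s["torque"])
E
```

```text
time_s: 15.48
ee_pos: [509.6, -88.9, 172.7]
ee_rot: [-90.0, 0.0, -49.0]
force: [-1.1, 0.6, -5.7]
gripper_width: 24.1
[509.6490843  -88.9038814  172.70032182] [-9.00069611e+01  7.39355106e-03 -4.90244313e+01] [-1.08552056  0.59602375 -5.6773281 ] [0.26973163 0.26478165 0.07688451]
```

```bash
python3 -m handwheel '[[0,[0,2,0],[0,0,0]],[0,[0,2,0],[0,0,0]],[0,[0,2,0],[0,0,0]],[0,[0,2,0],[0,0,0]],[0,[0,2,0],[0,0,0]],[0,[0,2,0],[0,0,0]],[0,[0,2,0],[0,0,0]],[0,[0,1,0],[0,0,0]],[0,[0,1,0],[0,0,0]],[0,[0,0,0],[0,0,0]]]'
python3 - <<'E'
from h import *
s=env.state();print(s["ee_pos"],s["ee_rot"],s["force"],s["torque"])
E
```

```text
time_s: 16.32
ee_pos: [509.6, -88.9, 156.7]
ee_rot: [-90.0, 0.0, -49.0]
force: [-1.0, 1.9, -6.0]
gripper_width: 24.5
[509.64070967 -88.90822299 156.66790614] [-9.00088806e+01  9.25954850e-03 -4.90265959e+01] [-0.99528563  1.90700612 -6.03923364] [0.45474184 0.21074746 0.04252586]
```

```bash
python3 -m handwheel '[[0,[0,1,0],[0,0,0]],[0,[0,1,0],[0,0,0]],[0,[0,0,0],[0,0,0]],[0,[0,0,0],[0,0,0]],[0,[0,0,0],[0,0,0]],[0,[0,0,0],[0,0,0]],[0,[0,0,0],[0,0,0]],[0,[0,0,0],[0,0,0]],[0,[0,0,0],[0,0,0]],[0,[0,0,0],[0,0,0]]]'
python3 - <<'E'
from h import *
s=env.state();print(s["ee_pos"],s["ee_rot"],s["force"],s["torque"])
E
python3 -m handwheel '[[1,[0,0,0],[0,0,0]],[1,[0,0,0],[0,0,0]],[1,[0,0,0],[0,0,0]],[1,[0,0,0],[0,0,0]],[1,[0,0,0],[0,0,0]],[1,[0,0,0],[0,0,0]],[1,[0,0,0],[0,0,0]],[1,[0,0,0],[0,0,0]],[1,[0,0,0],[0,0,0]],[1,[0,0,0],[0,0,0]]]'
python3 - <<'E'
from h import *
s=env.state();print(s["ee_pos"],s["ee_rot"],s["force"],s["torque"])
fs=env.grab_frame("scene"); save("g5.png",fs,(230,140,300,240),6)
E
```

```text
time_s: 17.15
ee_pos: [509.9, -89.0, 155.9]
ee_rot: [-90.0, -0.1, -49.0]
force: [-4.4, 2.5, 5.4]
gripper_width: 24.4
[509.88443657 -89.02492632 155.90228004] [-8.99652102e+01 -5.40196566e-02 -4.90286259e+01] [-4.4216565   2.50230065  5.42862   ] [ 0.53560515  0.93760455 -0.01855153]
time_s: 17.98
ee_pos: [509.7, -89.0, 154.9]
ee_rot: [-90.0, -0.0, -49.0]
force: [0.3, 0.4, 0.7]
gripper_width: 88.0
[509.70957151 -88.97086512 154.92999865] [-8.99991528e+01 -7.84953610e-03 -4.90290745e+01] [0.25296301 0.36359758 0.68439357] [ 0.00978212 -0.12588794  0.0189766 ]
```

View pics/g5.png

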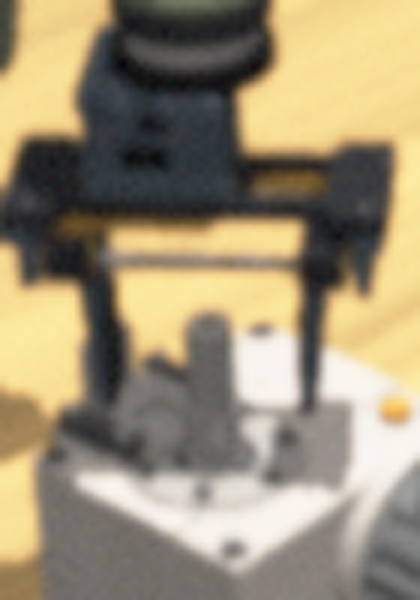

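The floor contact was at TCP 155.9, so the lower end is at 56 as specified. The shaft stands free at crop (208,380) and no key is showing. Now I raise, shut the fingers, and go round behind the tab.

```bash
python3 -m handwheel '[[1,[0,-5,0],[0,0,0]],[1,[0,-8,0],[0,0,0]],[1,[0,-10,0],[0,0,0]],[1,[0,-10,0],[0,0,0]],[1,[0,-10,0],[0,0,0]],[1,[0,-10,0],[0,0,0]],[1,[0,-10,0],[0,0,0]],[1,[0,-7,0],[0,0,0]],[1,[0,0,0],[0,0,0]],[1,[0,0,0],[0,0,0]]]'
python3 plan.py 395 -95.8 225 3.5 10
```

```text
time_s: 18.87
ee_pos: [509.8, -89.0, 225.3]
ee_rot: [-90.0, -0.0, -49.0]
force: [-0.2, 0.1, -0.3]
gripper_width: 90.9
[-7.0, 0.0, -9.1, np.float64(-5.25)] [-7.8, 0.0, -8.4, np.float64(-5.25)] [-8.6, 0.0, -7.7, np.float64(-5.25)] [-9.2, 0.0, -6.9, np.float64(-5.25)] [-9.8, 0.0, -6.0, np.float64(-5.25)]
[-10.3, 0.0, -5.1, np.float64(-5.25)] [-10.7, 0.0, -4.1, np.float64(-5.25)] [-11.1, 0.0, -3.1, np.float64(-5.25)] [-11.3, 0.0, -2.1, np.float64(-5.25)] [-11.5, 0.0, -1.0, np.float64(-5.25)]
```

```bash
python3 -m handwheel '[[1,[-7,0,-9.1],[0,-5.25,0]],[1,[-7.8,0,-8.4],[0,-5.25,0]],[0,[-8.6,0,-7.7],[0,-5.25,0]],[0,[-9.2,0,-6.9],[0,-5.25,0]],[0,[-9.8,0,-6],[0,-5.25,0]],[0,[-10.3,0,-5.1],[0,-5.25,0]],[0,[-10.7,0,-4.1],[0,-5.25,0]],[0,[-11.1,0,-3.1],[0,-5.25,0]],[0,[-11.3,0,-2.1],[0,-5.25,0]],[0,[-11.5,0,-1],[0,-5.25,0]]]'
python3 - <<'E'
from h import *
s=env.state();print(s["ee_pos"],s["ee_rot"],s["force"],s["qpos"])
fs=env.grab_frame("scene"); ft=env.grab_frame("top")
save("g6.png",fs,(215,120,315,230),5); save("g6t.png",ft,(260,190,330,280),6)
E
```

```text
time_s: 19.7
ee_pos: [393.8, -95.7, 224.2]
ee_rot: [-90.0, 0.1, 3.7]
force: [0.2, 0.0, -0.0]
gripper_width: 40.6
[393.78748539 -95.6823046  224.19833087] [-89.97204141   0.09551531   3.73153872] [ 0.1717676   0.0230034  -0.03017526] [-1.52793145e+01  2.40450486e+00  1.08407817e+02 -5.00359871e-03
  6.92870912e+01 -1.09009056e+02]
```

View pics/g6.png

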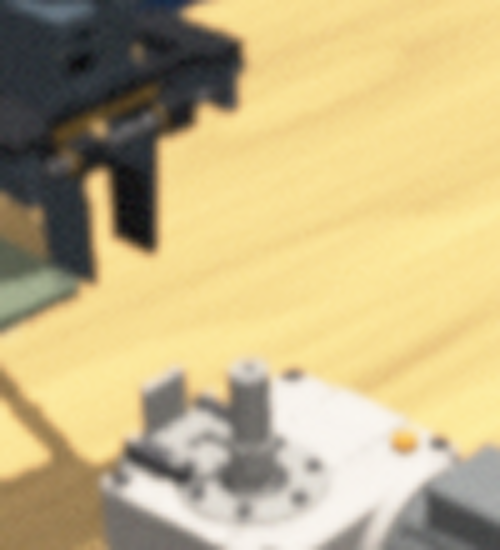

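View pics/g6t.png

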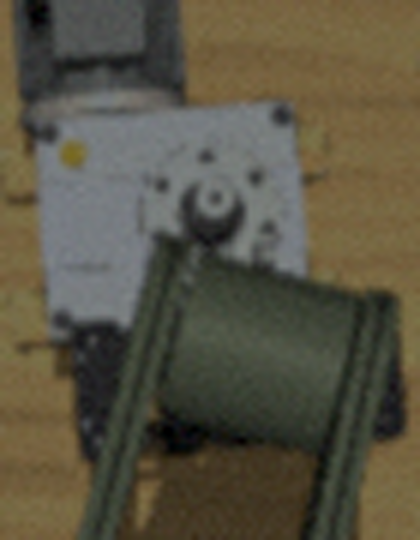

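The shaft stands upright in the bore, and the tab at crop (163,400) is clear of the gripper. I'll lower behind the tab with the fingers shut.

```bash
python3 -m handwheel '[[0,[0,8,0],[0,0,0]],[0,[0,12,0],[0,0,0]],[0,[0,12,0],[0,0,0]],[0,[0,12,0],[0,0,0]],[0,[0,12,0],[0,0,0]],[0,[0,12,0],[0,0,0]],[0,[0,10,0],[0,0,0]],[0,[0,7,0],[0,0,0]],[0,[0,0,0],[0,0,0]],[0,[0,0,0],[0,0,0]]]' 30
python3 - <<'E'
from h import *
s=env.state();print(s["ee_pos"],s["ee_rot"],s["force"])
fs=env.grab_frame("scene"); save("g7.png",fs,(215,140,315,230),6,proj("scene",[s["ee_pos"]]))
E
```

```text
time_s: 20.63
ee_pos: [395.1, -95.8, 139.5]
ee_rot: [-90.0, 0.1, 3.4]
force: [-0.2, -0.1, 1.1]
gripper_width: 0.4
[395.08525121 -95.75300948 139.4890831 ] [-8.99851443e+01  5.01111799e-02  3.43684181e+00] [-0.24884318 -0.05805722  1.09364833]
```

View pics/g7.png

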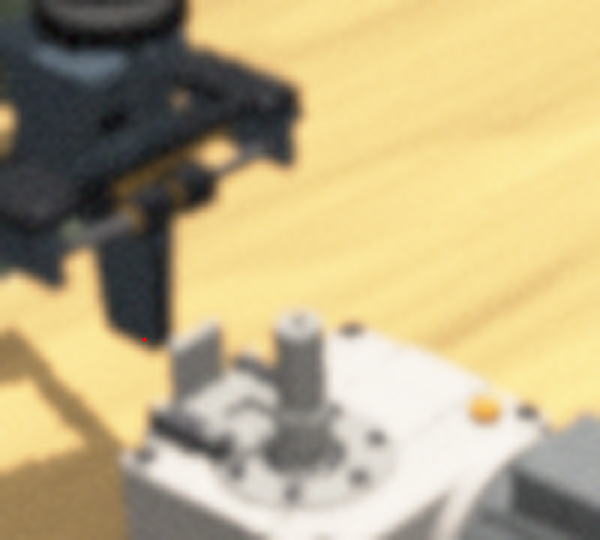

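```bash
python3 -m handwheel '[[0,[4,0,0],[0,0,0]],[0,[4,0,0],[0,0,0]],[0,[4,0,0],[0,0,0]],[0,[4,0,0],[0,0,0]],[0,[4,0,0],[0,0,0]],[0,[4,0,0],[0,0,0]],[0,[4,0,0],[0,0,0]],[0,[4,0,0],[0,0,0]],[0,[4,0,0],[0,0,0]],[0,[4,0,0],[0,0,0]]]'
python3 - <<'E'
from h import *
s=env.state();print(s["ee_pos"],s["ee_rot"],s["force"],s["torque"])
fs=env.grab_frame("scene"); save("g8.png",fs,(215,140,315,230),6,proj("scene",[s["ee_pos"]]))
E
```

```text
time_s: 21.52
ee_pos: [434.7, -93.1, 139.8]
ee_rot: [-90.0, 0.1, 3.5]
force: [-3.3, 1.4, 2.2]
gripper_width: 0.6
[434.68328701 -93.09733991 139.81259719] [-8.99697862e+01  5.98056199e-02  3.47068227e+00] [-3.33494781  1.43820307  2.24937726] [0.21604289 0.45584793 0.00473296]
```

View pics/g8.png

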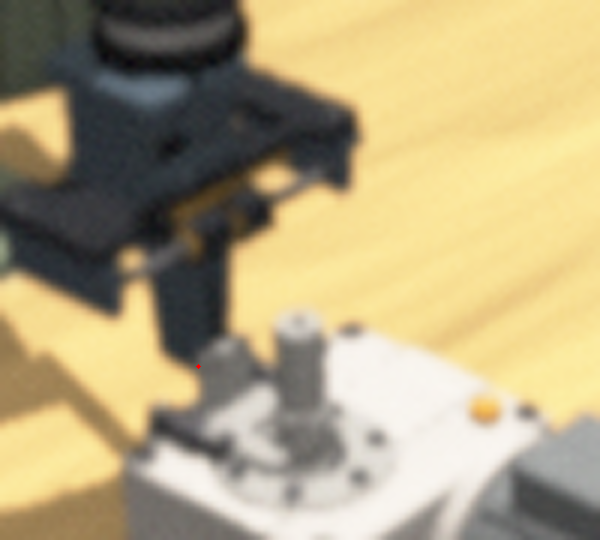

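The tab is moving, with about 3 N of sliding force. I'll push on to home.

```bash
python3 -m handwheel '[[0,[3,0,0],[0,0,0]],[0,[3,0,0],[0,0,0]],[0,[3,0,0],[0,0,0]],[0,[3,0,0],[0,0,0]],[0,[3,0,0],[0,0,0]],[0,[2,0,0],[0,0,0]],[0,[2,0,0],[0,0,0]],[0,[1,0,0],[0,0,0]],[0,[0,0,0],[0,0,0]],[0,[0,0,0],[0,0,0]]]'
python3 - <<'E'
from h import *
s=env.state();print(s["ee_pos"],s["ee_rot"],s["force"],s["torque"])
E
```

```text
time_s: 22.4
ee_pos: [453.2, -92.1, 139.8]
ee_rot: [-90.0, 0.2, 3.5]
force: [-8.1, 2.6, 3.6]
gripper_width: 0.7
[453.18008825 -92.12798048 139.75550227] [-89.98682707   0.21592526   3.49445461] [-8.12441194  2.6334081   3.6127861 ] [0.30212317 1.08931108 0.05043   ]
```

```bash
python3 -m handwheel '[[0,[1,0,0],[0,0,0]],[0,[1,0,0],[0,0,0]],[0,[1,0,0],[0,0,0]],[0,[0,0,0],[0,0,0]],[0,[0,0,0],[0,0,0]],[0,[0,0,0],[0,0,0]],[0,[0,0,0],[0,0,0]],[0,[0,0,0],[0,0,0]],[0,[0,0,0],[0,0,0]],[0,[0,0,0],[0,0,0]]]'
python3 - <<'E'
from h import *
s=env.state();print(s["ee_pos"],s["ee_rot"],s["force"],s["torque"])
fs=env.grab_frame("scene"); save("g9.png",fs,(235,160,295,230),8,proj("scene",[s["ee_pos"]]))
i=proj("scene",[[510-34*.998,-88.8-34*.061,161],[510-38*.998,-88.8-38*.061,161]]);print(((i-[235,160]+.5)*8).round())
E
```

```text
time_s: 23.23
ee_pos: [453.2, -92.1, 139.8]
ee_rot: [-90.0, 0.6, 3.5]
force: [-14.3, 0.4, 7.8]
gripper_width: 0.8
[453.21983651 -92.10547407 139.76374721] [-89.98071666   0.56708275   3.52042336] [-14.31664487   0.37074062   7.78218727] [0.19958934 2.29160545 0.10967701]
[[180. 321.]
 [172. 317.]]
```

View pics/g9.png

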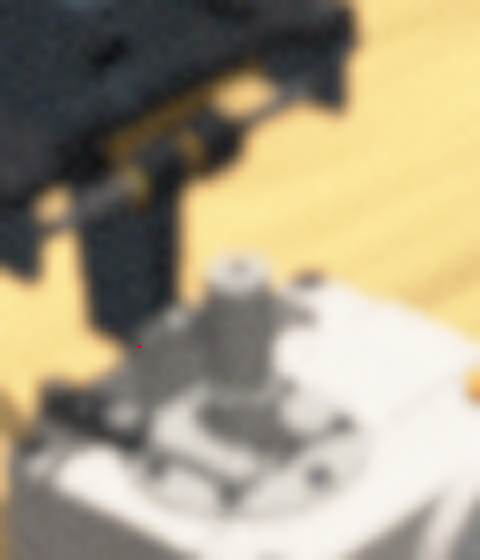

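```bash
python3 -m handwheel '[[0,[1,0,0],[0,0,0]],[0,[1,0,0],[0,0,0]],[0,[0,0,0],[0,0,0]],[0,[0,0,0],[0,0,0]],[0,[0,0,0],[0,0,0]],[0,[0,0,0],[0,0,0]],[0,[0,0,0],[0,0,0]],[0,[0,0,0],[0,0,0]],[0,[0,0,0],[0,0,0]],[0,[0,0,0],[0,0,0]]]'
python3 - <<'E'
from h import *
s=env.state();print(s["ee_pos"],s["ee_rot"],s["force"],s["torque"])
E
python3 -m handwheel '[[0,[-2,0,0],[0,0,0]],[0,[-2,0,0],[0,0,0]],[0,[-4,0,0],[0,0,0]],[0,[-8,0,0],[0,0,0]],[0,[-10,0,0],[0,0,0]],[0,[-12,0,0],[0,0,0]],[0,[-12,0,0],[0,0,0]],[0,[-12,0,0],[0,0,0]],[0,[-10,0,0],[0,0,0]],[0,[-5,0,0],[0,0,0]]]'
python3 - <<'E'
from h import *
fs=np.mean([env.grab_frame("scene").astype(float) for _ in range(4)],0);ft=np.mean([env.grab_frame("top").astype(float) for _ in range(4)],0)
c=lambda f:np.clip(f,0,255).astype(np.uint8)
save("h1.png",c(fs),(225,170,295,240),8); save("h1t.png",c(ft*1.6),(265,195,330,265),8)
s=env.state();print(s["ee_pos"],s["force"])
for z in (161,): 
  for d in (34,38,42): print(d,((proj("scene",[[510-d*.998,-88.8-d*.061,z]])-[225,170]+.5)*8).round())
E
```

```text
time_s: 24.12
ee_pos: [453.2, -92.1, 139.8]
ee_rot: [-90.0, 0.8, 3.5]
force: [-19.4, -1.3, 12.7]
gripper_width: 0.3
[453.21382869 -92.09514231 139.76945035] [-89.97862501   0.80895591   3.53877693] [-19.42744096  -1.33758636  12.70715009] [0.00944665 2.97968388 0.1152347 ]
time_s: 24.95
ee_pos: [381.0, -96.5, 139.9]
ee_rot: [-90.0, 0.0, 3.4]
force: [-0.0, 0.1, -0.1]
gripper_width: 1.0
[383.4286615  -96.57511877 139.93293355] [ 0.51848549 -0.46484085 -0.0330372 ]
34 [[260. 241.]]
38 [[252. 237.]]
42 [[244. 233.]]
```

View pics/h1.png

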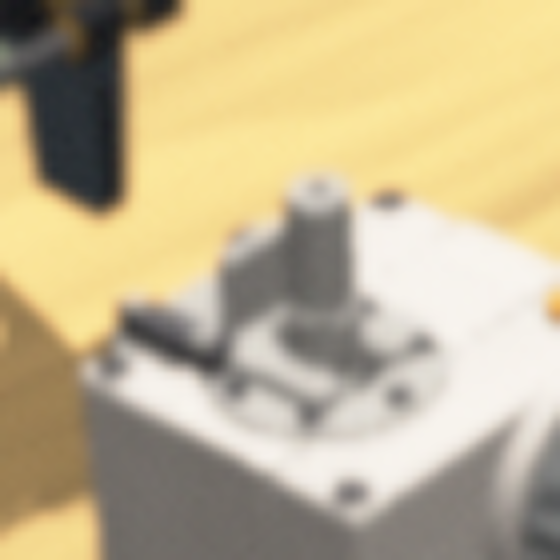

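View pics/h1t.png

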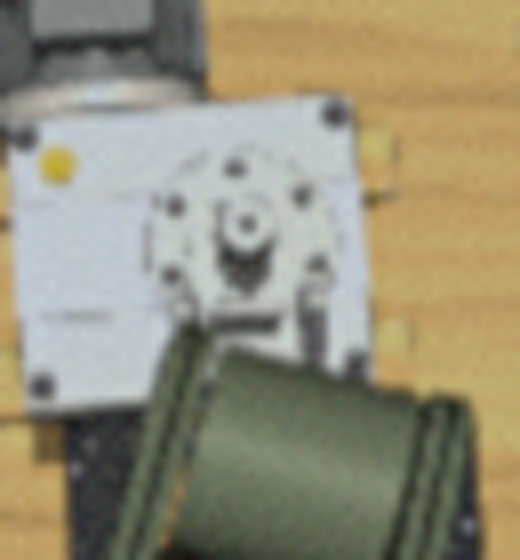

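Run:
```python
from h import *
f0=np.load("fs.npy"); f1=np.mean([env.grab_frame("scene").astype(float) for _ in range(4)],0)
y=np.radians(3.7);B=np.array([509.2,-88.5,0]);X=np.array([np.cos(y),np.sin(y),0]);Y=np.array([-X[1],X[0],0])
ims=[]
for f,v in((f0,76),(f1,34),(f1,38)):
    g=cv2.cvtColor(np.clip(f,0,255).astype(np.uint8),cv2.COLOR_RGB2BGR)[185:225,232:272]
    g=cv2.resize(g,None,fx=6.5,fy=6.5,interpolation=cv2.INTER_CUBIC)
    for dx in(-4,4):
        P=[B-X*v+X*dx+Y*w+[0,0,z] for w,z in((-17,127),(-17,161),(17,161),(17,127))]
        q=((proj("scene",P)-[232,185]+.5)*6.5).astype(np.int32); cv2.polylines(g,[q],False,(0,0,255) if dx<0 else (0,160,0),1)
    ims.append(g)
cv2.imwrite("pics/h2.png",np.hstack(ims))
```

```text
(no output)
```

View pics/h2.png

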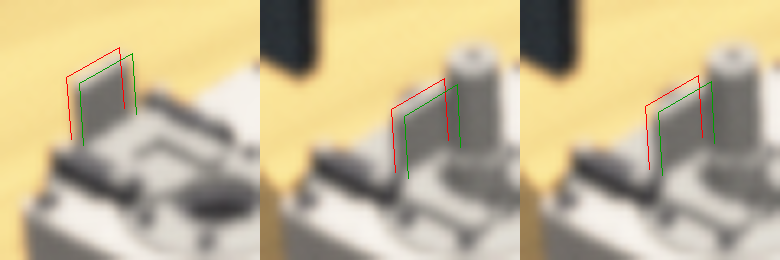

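The overlay for 34 mm (home) lines up with the tab face as well as the 76 mm overlay did when it was open, and the 38 mm overlay doesn't. The hard stop held at 19 N. One last overall look before handing in.

Run:
```python
from h import *
fs=env.grab_frame("scene"); save("end.png",fs,(50,100,450,350),2)
for l in ("plain_shaft","short_shaft","shaft"): print(l,[(round(m["p"],2),np.round(m["location"],1)) for m in env.masks_of("scene",l)[:4]])
s=env.state();print(s["time_s"],s["ee_pos"],s["force"],s["qvel"].round(2))
```

```text
plain_shaft [(0.81, array([337.1, 172.1]))]
short_shaft [(0.74, array([341.2, 204.7])), (0.58, array([362.1, 191. ])), (0.58, array([377.6, 184.1]))]
shaft [(0.66, array([265.5, 202.3]))]
25.75 [382.93271077 -96.51713194 139.89747081] [-0.3070488  -0.41233853  0.48482385] [-0.01 -0.08  0.06  0.07 -0.08  0.03]
```

View pics/end.png

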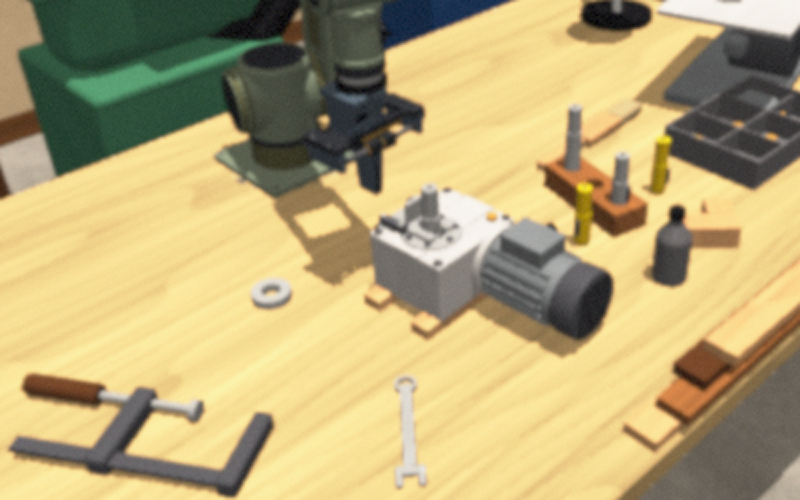

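The picture shows the drive shaft and keeper together on the gearbox at (430,205). Both spare shafts stand in the block at (573,137) and (621,178), the bystanders are undisturbed, and the gripper is clear.

```bash
python3 -c "
from workcell import env
print(env.job_done())"
```

```text
the job is handed in; nothing more can be done
None
```

I fitted the drive shaft in the gearbox bore, pushed the keeper home round its groove, and handed the job in at about 26 s; no verdict was reported.

- **Shaft:** I took the middle shaft from the block. Its nose went into the bore, the key rested on the end face (lower end at z ≈ 86 mm), and it found the keyway during a 20° counter-clockwise sweep. It met the floor with its lower end at z ≈ 56 mm, as specified, and I let go.
- **Keeper:** I pushed the tab with shut fingers, at about 3 N while it slid. It came to a hard stop and did not move when I pressed up to 19 N.
- **Last checks:**
  - Overlaid on the camera picture, the tab matches the home position (34 mm from the bore axis) and not 38 mm.
  - The shaft stands upright, and both spare shafts and the bystanders look undisturbed.
  - The gripper is clear of everything, with the force reading near zero.
- **Disagreement:** taking the fingers as 32 mm wide, the tool position at the stop suggested about 39 mm of keeper travel instead of 42 mm. That is within the 1–2 mm uncertainty in the bore's position, and the overlay and hard stop both say home.

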